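Hold the spring jaw of the mug cradle open at its setting clip

TASK

I want to put the next mug into the spring cradle: unscrew its wing nut (anticlockwise seen from above) until it comes up against its stop, so that the jaw is free, then draw the jaw back by its handle until its pointer stands level with the setting clip on the scale. Finish while still holding the handle there against the spring, with the nut left slack; leave the clip where it is set and do not disturb the mug, the rubber rib or the loop tool beside the cradle.

Things in the scene. Friction and masses are not known exactly. Their poses are not given: they have to be found in the camera images.
- cradle: pot cradle, fixed on a 5 mm plywood board: grey steel bed 295 x 140 mm, 16 mm high, V-rest at the far end. Origin at its foot under the draw rod; x along the rod, away from the robot (turned up to 0.3 rad), y left, z up. Grey end block 40 x 70 mm at x = -92 mm, top z = 70 mm carries the wing nut; the jaw slides along x, its draw rod (z = 50 mm) comes out of the block on the robot's side
- lock_nut (a joint): turning of the captive steel wing nut on top of the end block, rad about the upright axis; 0 = screwed down hard, grows when turned anticlockwise seen from above, stop at 2.9. It starts tight (0.1 to 0.6) and clamps the draw rod; the rod is quite free from about 1.6 on. Stiff: about 0.15 N m
- lock_grip (a point): grip point on the wing nut's axis, 30 mm above the end block's top (100 mm above the board), in the blade: the wings form one flat upright blade, 9 mm thick, 58 mm long along this point's x axis, from 16 to 41 mm above the block's top. Below it a hub 20 mm and a washer 26 mm across. It does not rise as it turns; x and y axes turn with it
- handle: the jaw's pull handle: level dark wooden bar, 16 mm thick, 94 mm long along its y axis; origin at the bar's centre, 118 mm above the board; below it a steel post, 8 mm thick in x and 20 mm wide, down to the draw rod. Pulled along its own -x; axes parallel to the cradle's (it gives 3 degrees about z). At rest 85 mm from the nut's axis, on the robot's side, 57 mm clear of the end block
- jaw (a joint): travel of the sliding jaw with its handle and pointer, m; 0 = home (jaw shut, as it starts), grows as the handle is drawn out along the cradle's -x, stop at 0.060. A spring returns it: about 7 N at home, 13 N at 0.048
- jaw_pointer (a point): tip of the steel pointer on the jaw's left side, 27 mm above the board, just inside the scale
- clip (a joint): setting of the brass clip on the scale, m, in the same measure as jaw: the pointer is level with the clip's tip when both read the same. Set anywhere from 0.028 to 0.048; stiff, not to be moved
- clip_tip (a point): inner tip of the brass setting clip (10 mm long along the scale, 22 mm deep, 17 mm high) on the plain steel scale along the bed's left edge; its x axis is the cradle's
- next_mug: brown mug standing on the board to the left of the cradle, 95 mm across and 128 mm tall, its handle pointing roughly away from the robot; a bystander
- rubber_rib: flat kidney-shaped rubber rib, 39 x 75 x 7 mm, lying to the right of the cradle's handle; a bystander
- loop_tool: wooden-handled loop tool, 185 mm long, 16 mm high, lying to the right of the cradle; a bystander

How it is judged:
By the outcome, as a careful person would: the job done as asked, in the order asked, and still so for the second after the job is handed in, while the arm keeps its last pose, push and grip.
It also fails if it takes over 67 s, if anything falls off the work surface, if the arm or the gripper's body presses on something with over 40 N, if the wrist force passes 120 N, or if a joint passes its speed limit or range.

ROBOT

A 6-joint arm with a two-finger parallel gripper is mounted at the origin on the work surface; the furniture and walls round the work are solid. World frame = base frame: x ahead of the robot, y to its left, z up, the work surface at z = 0. Lengths are in m, angles in rad, forces in N, time in s.
With the tool pointing down it reaches from about 0.35 to 0.85 m from the base axis. Payload 8.1 kg.
Tool frame: the origin (TCP) lies at the centre of the arm's flange, where the gripper is bolted on; the fingertips stand 173 mm ahead of it and the grasp point (between the pads) lies 155 mm ahead of it; z points along the fingers, y is the line along which they close (so a half turn about z gives the same grasp; the last joint's range is limited). The gripper opens to 85 mm and grips with 20 to 120 N. Pads are 22 mm wide; open, the fingers measure 114 mm over their backs; the gripper's body (76 mm by 85 mm) begins 54 mm behind the grasp point. The pads swing forward as they close: fully open they stand 13 mm farther back than shut.
Start: joints at [1.015, 0.13, 1.488, -0, 1.523, -0.085], TCP at [0.272, 0.535, 0.405] pointing down, gripper open.
Joint ranges: [-2.96, 2.96], [-0.89, 2.26], [0.02, 2.5], [-1.34, 4.48], [0, 2.73], [-2.66, 2.66]. Speed limits (rad/s): [2.39, 2.39, 2.79, 3.14, 3.14, 3.14].

INTERFACE

Orientations are given as a unit quaternion [w, x, y, z].
In Python, from plant import get_obs, read_camera, camera_info, hand_in gives the robot as it stands.
- The arm moves only by the tool carry_out, never from a script. Its argument "series" is a list that holds one entry, the list of rows, each a list of 5 numbers: the opening, from 0 (shut) to 1 (fully open), then the shift along the world's x, y, z normalised to -1 to 1, where 1 is 0.2 m, then the turn about the world's z normalised to -1 to 1, where 1 is 90 degrees. A call has exactly 5 rows; each row shifts and turns the commanded pose from where the row before left it; what a row does not reach is not made up. A row lasts 1/10 s, in which the tool goes at most 50 mm and 8.59 degrees, less where a joint would pass 70% of its speed; a pose out of reach is approached as far as the arm can. A call with a number of a shift or a turn outside -1 to 1 is refused whole. A call with a gripper value outside its range is refused whole. The fingers move at their own pace and stop on an object; the grip force is fixed at half the most. Time passes only in rows, so rows that do not move let the fingers close, or fill a call up. It gives the time, the measured TCP pose, the force, the opening and the grip force at its end, in the units of the state.
- get_obs(): the state, without advancing time (a new reading comes with each control period).
- read_camera(name): name is "side" or "top"; returns the picture (400x640x3 uint8, red, green, blue); there is no depth.
- camera_info(name): a dict with "vertical_fov" (degrees; the focal length in pixels is half the picture's height over the tangent of half this angle, whatever the lens; pixels are square), "cx", "cy" (the principal point, pixels), "extrinsics" (4x4, takes a point from world to camera coordinates). Camera axes: x right, y down, z forward; pixel columns grow to the right and rows downward; lengths in m; the calibration is good to about 2 mm. A picture is of the moment at which its call begins. camera_info takes no time and is no camera call.
- hand_in(): hands the job in; it is judged then, once.
The state is a dict: "clock": time; "joint_pos": joint angles; "qvel": joint speeds; "joint_efforts": joint torques, N m; "position": TCP position; "eef_rot": TCP orientation; "force": force on the tool from outside, world axes, zero at the start; "wrist_torque": the same for the moment, N m; "gripper_width": opening from 0.0 (shut) to 1.0 (fully open); "grip_force": force on a finger pad.
Only numpy, scipy, OpenCV 4.12 (cv2) and the standard library are available. Lean on these libraries where they do the work, as an engineer would, in place of code of your own. Each camera call takes 0.05 s, during which the arm holds its last target. There are 200 camera calls.

## Working session

There is one attempt and no reset: what is moved stays moved. The work goes in short steps, Python scripts to look and compute and a tool call to move; the robot and the scene stay as the last step left them, time stands still between calls to the robot, and variables do not carry over. Pictures are saved under pics/ and viewed, at most 10 in all, crops included, and the job is handed in when it is done.

Besides the shell and the picture viewer there is one more tool, called after ">>>" by a JSON object that holds its "method" and its "body". carry_out: Moves the arm, as the interface text tells. Scaled input: -1 to 1 covers 0.2 m each way for a shift and 90 degrees each way for a turn. Its arguments: {"type":"object","properties":{"series":{"type":"array"}},"required":["series"]}

```bash
mkdir -p pics
cat > h.py <<'E'
import numpy as np, cv2
from plant import get_obs, read_camera, camera_info, hand_in
def K(n):
    c=camera_info(n); f=200/np.tan(np.radians(c["vertical_fov"])/2)
    return f,c["cx"],c["cy"],np.array(c["extrinsics"])
def ray(n,u,v):
    f,cx,cy,E=K(n); R,t=E[:3,:3],E[:3,3]
    return -R.T@t, R.T@np.array([(u-cx)/f,(v-cy)/f,1])
def onz(n,u,v,z):
    o,d=ray(n,u,v); return o+d*(z-o[2])/d[2]
def proj(n,p):
    f,cx,cy,E=K(n); q=E[:3,:3]@np.array(p)+E[:3,3]; return np.array([cx+f*q[0]/q[2],cy+f*q[1]/q[2]])
def save(n,name):
    im=read_camera(n)[:,:,::-1].copy(); cv2.imwrite('pics/'+name,im); return im
E
python3 - <<'E'
from h import *
for n in ("top","side"):
    save(n,n+"0.png"); print(n,camera_info(n)["vertical_fov"],K(n)[1:3],(-K(n)[3][:3,:3].T@K(n)[3][:3,3]).round(3),K(n)[3][2,:3].round(3))
o=get_obs(); print(o)
E
```

```text
top 51.857832458777544 (317.38557259820203, 195.4062628453284) [ 0.517 -0.005  0.952] [ 0.146  0.003 -0.989]
side 49.270694295935186 (317.1150674169354, 208.9530331887318) [ 0.474 -0.743  0.612] [ 0.18   0.805 -0.566]
{'clock': 0.1, 'joint_pos': array([ 1.01460073e+00,  1.31092372e-01,  1.48917131e+00,  4.47850799e-05,
        1.52297143e+00, -8.53982743e-02]), 'qvel': array([-0.00155028, -0.00272941, -0.0025809 , -0.00053498,  0.00221061,
        0.00056912]), 'joint_efforts': array([ 8.20074274e-04, -5.70951211e+01, -5.01942515e+01, -2.31012591e-04,
        8.08062789e-03,  4.73608395e-05]), 'position': array([0.27202397, 0.53456855, 0.40374455]), 'eef_rot': array([-2.80177190e-04,  2.33231651e-01,  9.72420857e-01, -7.72280446e-04]), 'force': array([-0.11433695,  0.04521668,  0.07420531]), 'wrist_torque': array([ 0.00035487, -0.01800219,  0.01232065]), 'grip_force': 0.0, 'gripper_width': 1.0006663851516437}
```

View pics/top0.png

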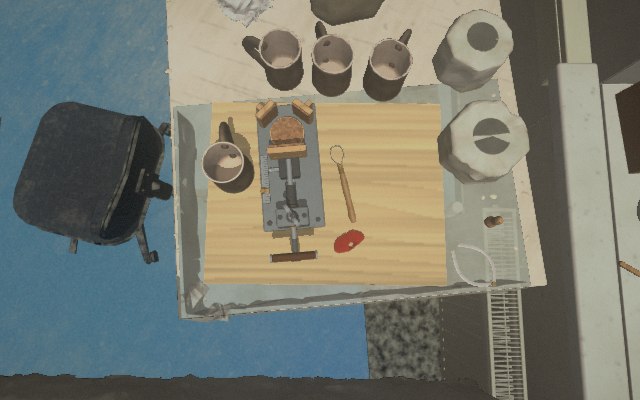

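View pics/side0.png

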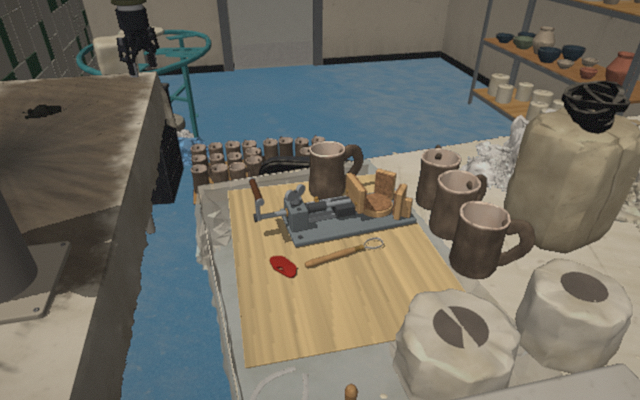

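The top view shows the cradle with its handle bar near (294,256), the nut near (292,214) and the brass clip near (264,190). The mug is at (227,165), the rib at (349,241) and the loop tool at (345,185). I'll crop in closer next.

Run:
```python
from h import *
a=cv2.imread('pics/top0.png')[140:270,245:335]; b=cv2.imread('pics/side0.png')[165:250,240:360]
a=cv2.resize(a,None,fx=4.4,fy=4.4,interpolation=cv2.INTER_CUBIC); b=cv2.resize(b,None,fx=3.3,fy=3.3,interpolation=cv2.INTER_CUBIC)
o=np.zeros((600,800,3),np.uint8); o[:a.shape[0],:a.shape[1]]=a; o[:b.shape[0],400:400+b.shape[1]]=b
cv2.imwrite('pics/c0.png',o)
# bar: dark brown mask
im=cv2.imread('pics/top0.png'); hsv=cv2.cvtColor(im,cv2.COLOR_BGR2HSV)
sub=np.zeros((400,640),np.uint8); sub[242:270,262:325]=1
m=((hsv[...,2]<110)&(hsv[...,1]>70)&(sub>0)).astype(np.uint8)
n,l,s,c=cv2.connectedComponentsWithStats(m); i=1+s[1:,4].argmax()
pts=np.argwhere(l==i)[:,::-1].astype(np.float32); r=cv2.minAreaRect(pts); print(s[i],c[i],r)
bp=np.sort(cv2.boxPoints(r),0); bx=cv2.boxPoints(r)
print("bar centre",onz("top",*r[0],.118+.005),[onz("top",*q,.123).round(4) for q in bx])
m2=((hsv[...,0]>15)&(hsv[...,0]<30)&(hsv[...,1]>110)).astype(np.uint8); m2[:,:255]=0;m2[:,275:]=0;m2[:165]=0;m2[210:]=0
n,l,s,c=cv2.connectedComponentsWithStats(m2); print(s[1:],c[1:])
```

```text
[272 251  43  11 330] [292.9969697  256.21212121] ((293.0793151855469, 256.4517517089844), (8.055412292480469, 42.60233688354492), 85.2363510131836)
bar centre [0.51625956 0.04461463 0.123     ] [array([0.5204, 0.0877, 0.123 ]), array([0.528 , 0.0031, 0.123 ]), array([0.5122, 0.0016, 0.123 ]), array([0.5046, 0.086 , 0.123 ])]
[[260 189   9   5  34]] [[264.26470588 190.55882353]]
```

View pics/c0.png

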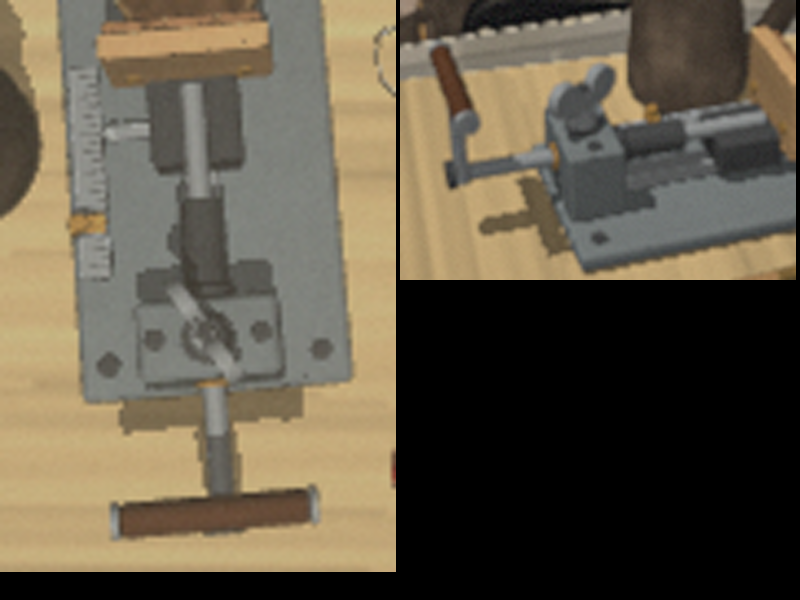

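The crop shows the pointer tip near top-view pixel (269,169.5), the clip near (264.3,190.6), and the blade running from upper left to lower right about (292,215.7). Next I'll turn these into positions.

Run:
```python
from h import *
P=lambda u,v:(245+(u-2)/4.4,140+(v-2)/4.4)
yaw=np.arctan2(.0076,.0846); X=np.array([np.cos(yaw),np.sin(yaw)]);print("yaw",yaw)
bar=onz("top",293.08,256.45,.125)[:2]
print("bar",bar,"nut expected",bar+.085*X)
nut=onz("top",*P(207,333),.112)[:2]; a=onz("top",*P(178,290),.112)[:2]; b=onz("top",*P(234,374),.112)[:2]
print("nut",nut,(a+b)/2,"blade len",np.linalg.norm(a-b),"ang deg",np.degrees(np.arctan2(*(a-b)[::-1])), "along/across",(nut-bar)@X,(nut-bar)@[-X[1],X[0]])
pt=onz("top",*P(107,130),.032)[:2]; cl=onz("top",264.27,190.56,.035)[:2]; ct=onz("top",*P(106,224),.032)[:2]
print("pointer",pt,"clip",cl,ct,(pt-cl)@X,(pt-ct)@X, "lateral",(pt-ct)@[-X[1],X[0]])
# cross-check heights via side view
for n,p in dict(bar=(*bar,.123),nut=(*nut,.105),clip=(*cl,.035)).items(): print(n,proj("side",p).round(1))
```

```text
yaw 0.08959401678792618
bar [0.51626492 0.04449361] nut expected [0.60092399 0.05209892]
nut [0.59980858 0.0496925 ] [0.6003397  0.05021226] blade len 0.047369034350398055 ang deg 34.39842531341662 along/across 0.08367374594142715 -0.0022969611485843993
pointer [0.71300392 0.10857586] clip [0.66282513 0.11734309] [0.66361806 0.10785691] 0.04919308535159936 0.04925210731247095 lateral -0.0037026882732292443
bar [254.9 191.8]
nut [293.9 193.1]
clip [315.5 200. ]
```

>>> {"method": "carry_out", "body": {"series": [[[0.6, 0.11, -0.162, -0.015, -0.088], [0.6, 0.11, -0.162, -0.015, -0.088], [0.6, 0.11, -0.162, -0.015, -0.088], [0.6, 0.11, -0.162, -0.015, -0.088], [0.6, 0.11, -0.162, -0.015, -0.088]]]}}

```text
clock: 0.6
position: [0.3826, 0.3713, 0.3891]
eef_rot: [-0.0, 0.551, 0.834, -0.0]
force: [0.7, 0.5, 0.3]
gripper_width: 0.6
grip_force: 0.0
```

>>> {"method": "carry_out", "body": {"series": [[[0.6, 0.11, -0.162, -0.015, -0.088], [0.6, 0.11, -0.162, -0.015, -0.088], [0.6, 0.11, -0.162, -0.015, -0.088], [0.6, 0.11, -0.162, -0.015, -0.088], [0.6, 0.11, -0.162, -0.015, -0.088]]]}}

```text
clock: 1.1
position: [0.4926, 0.2092, 0.3742]
eef_rot: [-0.0, 0.801, 0.598, -0.0]
force: [-0.4, 0.7, 0.5]
gripper_width: 0.599
grip_force: 0.0
```

>>> {"method": "carry_out", "body": {"series": [[[0.6, 0.11, -0.162, -0.015, -0.088], [0.6, 0.11, -0.162, -0.015, -0.088], [0.6, 0.11, -0.162, -0.015, -0.088], [0.6, 0.11, -0.162, -0.015, -0.088], [0.6, 0.11, -0.162, -0.015, -0.088]]]}}

```text
clock: 1.6
position: [0.6027, 0.0472, 0.3591]
eef_rot: [-0.0, 0.957, 0.291, -0.0]
force: [0.6, 0.1, 0.2]
gripper_width: 0.599
grip_force: 0.0
```

>>> {"method": "carry_out", "body": {"series": [[[0.6, 0, 0, 0, 0], [0.6, 0, 0, 0, 0], [0.6, 0, 0, 0, 0], [0.6, 0, 0, 0, 0], [0.6, 0, 0, 0, 0]]]}}

```text
clock: 2.1
position: [0.6018, 0.0498, 0.3599]
eef_rot: [-0.0, 0.955, 0.295, 0.0]
force: [0.0, -0.6, 0.5]
gripper_width: 0.603
grip_force: 0.0
```

>>> {"method": "carry_out", "body": {"series": [[[0.6, 0, 0, -0.15, 0], [0.6, 0, 0, -0.15, 0], [0.6, 0, 0, -0.1, 0], [0.6, 0, 0, -0.06, 0], [0.6, 0, 0, -0.04, 0]]]}}

```text
clock: 2.6
position: [0.6018, 0.0492, 0.2589]
eef_rot: [-0.0, 0.956, 0.295, -0.0]
force: [0.2, -0.1, -0.0]
gripper_width: 0.597
grip_force: 0.0
```

>>> {"method": "carry_out", "body": {"series": [[[0.6, 0, 0, 0, 0], [0.4, 0, 0, 0, 0], [0.3, 0, 0, 0, 0], [0.2, 0, 0, 0, 0], [0.15, 0, 0, 0, 0]]]}}

```text
clock: 3.1
position: [0.6018, 0.0505, 0.2611]
eef_rot: [-0.002, 0.956, 0.295, 0.0]
force: [-8.2, 10.5, 8.5]
gripper_width: 0.156
grip_force: 24.8
```

Run:
```python
from h import *
a=save("top","t1.png")[180:270,250:340]; b=save("side","s1.png")[120:240,220:360]
a=cv2.resize(a,None,fx=4.4,fy=4.4,interpolation=cv2.INTER_CUBIC); b=cv2.resize(b,None,fx=2.8,fy=2.8,interpolation=cv2.INTER_CUBIC)
o=np.zeros((400,800,3),np.uint8); o[:a.shape[0],:a.shape[1]]=a; o[:b.shape[0],400:400+b.shape[1]]=b
cv2.imwrite('pics/c1.png',o)
```

```text
(no output)
```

View pics/c1.png

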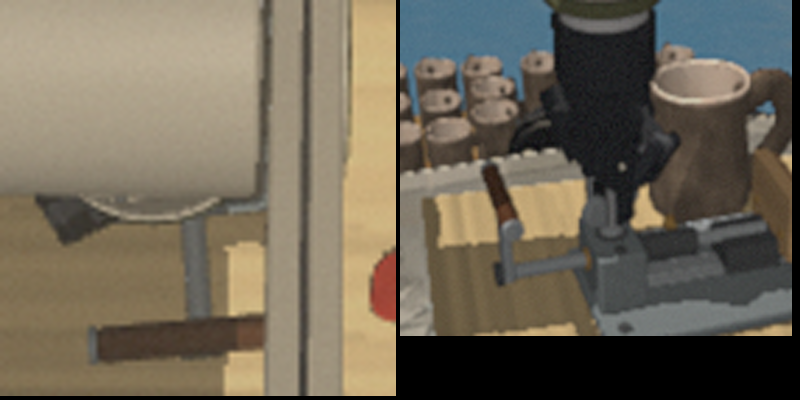

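One finger has met the blade first, about 2 mm off centre. I'll shift the tool that way and close.

>>> {"method": "carry_out", "body": {"series": [[[0.16, -0.006, 0.009, 0, 0], [0.14, 0, 0, 0, 0], [0.12, 0, 0, 0, 0], [0.08, 0, 0, 0, 0], [0.0, 0, 0, 0, 0]]]}}

```text
clock: 3.7
position: [0.6012, 0.0511, 0.2612]
eef_rot: [-0.0, 0.956, 0.294, 0.001]
force: [-3.0, 3.1, 7.5]
gripper_width: 0.123
grip_force: 58.3
```

>>> {"method": "carry_out", "body": {"series": [[[0, 0, 0, 0, 0], [0, 0, 0, 0, 0], [0, 0, 0, 0, 0], [0, 0, 0, 0, 0], [0, 0, 0, 0, 0]]]}}

```text
clock: 4.2
position: [0.6012, 0.0511, 0.2612]
eef_rot: [-0.0, 0.956, 0.294, 0.001]
force: [-3.9, 4.0, 8.7]
gripper_width: 0.123
grip_force: 58.4
```

>>> {"method": "carry_out", "body": {"series": [[[0, 0, 0, 0, 0.03], [0, 0, 0, 0, 0.06], [0, 0, 0, 0, 0.06], [0, 0, 0, 0, 0.06], [0, 0, 0, 0, 0.06]]]}}

```text
clock: 4.7
position: [0.6014, 0.0508, 0.2613]
eef_rot: [0.0, 0.871, 0.49, 0.001]
force: [-2.1, 4.0, 6.9]
gripper_width: 0.12
grip_force: 58.2
```

```bash
cat > st.py <<'E'
from h import *
o=get_obs(); q=o["eef_rot"]; a,b=q[1],q[2]
print("yaw_y",np.degrees(np.arctan2(b*b-a*a,2*a*b)).round(2),"tq",o["wrist_torque"].round(3),"F",o["force"].round(1),"j6",o["joint_pos"][5].round(3),o["position"].round(4),o["gripper_width"],o["clock"])
E
python3 st.py
```

```text
yaw_y -31.26 tq [ 0.542  0.456 -0.135] F [-2.1  4.   6.9] j6 0.544 [0.6014 0.0508 0.2613] 0.12013150017083127 4.7
```

>>> {"method": "carry_out", "body": {"series": [[[0, 0, 0, 0, 0.06], [0, 0, 0, 0, 0.06], [0, 0, 0, 0, 0.06], [0, 0, 0, 0, 0.06], [0, 0, 0, 0, 0.06]]]}}

```text
clock: 5.2
position: [0.6017, 0.0507, 0.2613]
eef_rot: [0.001, 0.733, 0.68, 0.001]
force: [0.0, 3.0, 5.3]
gripper_width: 0.122
grip_force: 58.1
```

>>> {"method": "carry_out", "body": {"series": [[[0, 0, 0, 0, 0.06], [0, 0, 0, 0, 0.06], [0, 0, 0, 0, 0.06], [0, 0, 0, 0, 0.06], [0, 0, 0, 0, 0.06]]]}}

```text
clock: 5.7
position: [0.6019, 0.0508, 0.2613]
eef_rot: [0.001, 0.554, 0.833, 0.001]
force: [2.1, 3.0, 3.4]
gripper_width: 0.124
grip_force: 57.9
```

>>> {"method": "carry_out", "body": {"series": [[[0, 0, 0, 0, 0.06], [0, 0, 0, 0, 0.06], [0, 0, 0, 0, 0.06], [0, 0, 0, 0, 0.06], [0, 0, 0, 0, 0.06]]]}}

```text
clock: 6.2
position: [0.6022, 0.0509, 0.2613]
eef_rot: [0.002, 0.344, 0.939, 0.001]
force: [4.6, 4.6, 2.0]
gripper_width: 0.124
grip_force: 57.8
```

```bash
python3 st.py
```

```text
yaw_y 49.74 tq [ 0.724 -0.635 -0.158] F [4.6 4.6 2. ] j6 -0.869 [0.6022 0.0509 0.2613] 0.12426803644840953 6.2
```

>>> {"method": "carry_out", "body": {"series": [[[0, 0, 0, 0, 0.05], [0, 0, 0, 0, 0.05], [0, 0, 0, 0, 0.05], [0, 0, 0, 0, 0.05], [0, 0, 0, 0, 0.02]]]}}

```text
clock: 6.7
position: [0.6023, 0.0511, 0.2613]
eef_rot: [0.002, 0.178, 0.984, 0.001]
force: [4.5, 4.9, 1.5]
gripper_width: 0.124
grip_force: 57.7
```

```bash
python3 st.py
```

```text
yaw_y 69.49 tq [ 0.909 -0.818 -0.149] F [4.5 4.9 1.5] j6 -1.214 [0.6023 0.0511 0.2613] 0.12423708473570162 6.7
```

>>> {"method": "carry_out", "body": {"series": [[[0, 0, 0, 0, 0.02], [0, 0, 0, 0, 0.02], [0, 0, 0, 0, 0.02], [0, 0, 0, 0, 0.02], [0, 0, 0, 0, 0.0]]]}}

```text
clock: 7.2
position: [0.6023, 0.0512, 0.2614]
eef_rot: [0.002, 0.117, 0.993, 0.001]
force: [5.6, 6.2, 1.3]
gripper_width: 0.123
grip_force: 57.7
```

```bash
python3 st.py
```

```text
yaw_y 76.59 tq [ 0.943 -0.872 -0.112] F [5.6 6.2 1.3] j6 -1.338 [0.6023 0.0512 0.2614] 0.1225796247409263 7.2
```

>>> {"method": "carry_out", "body": {"series": [[[0, 0, 0, 0, 0.02], [0, 0, 0, 0, 0.02], [0, 0, 0, 0, 0.02], [0, 0, 0, 0, 0.0], [0, 0, 0, 0, 0.0]]]}}

```text
clock: 7.7
position: [0.6023, 0.0513, 0.2613]
eef_rot: [0.003, 0.07, 0.998, 0.001]
force: [5.7, 5.7, 0.8]
gripper_width: 0.123
grip_force: 57.7
```

```bash
python3 st.py
```

```text
yaw_y 81.93 tq [ 1.061 -0.904 -0.15 ] F [5.7 5.7 0.8] j6 -1.431 [0.6023 0.0513 0.2613] 0.12310016691485862 7.7
```

>>> {"method": "carry_out", "body": {"series": [[[0, 0, 0, 0, 0.02], [0, 0, 0, 0, 0.02], [0, 0, 0, 0, 0.0], [0, 0, 0, 0, 0.0], [0, 0, 0, 0, 0.0]]]}}

```text
clock: 8.2
position: [0.6023, 0.0514, 0.2614]
eef_rot: [0.003, 0.039, 0.999, 0.001]
force: [4.7, 6.8, 1.6]
gripper_width: 0.12
grip_force: 57.7
```

```bash
python3 st.py
```

```text
yaw_y 85.52 tq [ 1.104 -0.896 -0.276] F [4.7 6.8 1.6] j6 -1.494 [0.6023 0.0514 0.2614] 0.11961658336452692 8.2
```

>>> {"method": "carry_out", "body": {"series": [[[0, 0, 0, 0, 0.02], [0, 0, 0, 0, 0.02], [0, 0, 0, 0, 0.0], [0, 0, 0, 0, 0.0], [0, 0, 0, 0, 0.0]]]}}

```text
clock: 8.7
position: [0.6023, 0.0514, 0.2614]
eef_rot: [0.003, 0.008, 1.0, 0.001]
force: [5.1, 6.9, 0.3]
gripper_width: 0.126
grip_force: 59.3
```

```bash
python3 st.py
```

```text
yaw_y 89.1 tq [ 1.126 -0.792 -0.432] F [5.1 6.9 0.3] j6 -1.556 [0.6023 0.0514 0.2614] 0.12592522723022317 8.7
```

>>> {"method": "carry_out", "body": {"series": [[[0.1, 0, 0, 0, -0.02], [0.2, 0, 0, 0, 0], [0.4, 0, 0, 0, 0], [0.5, 0, 0, 0, 0], [0.5, 0, 0, 0, 0]]]}}

```text
clock: 9.2
position: [0.6008, 0.0502, 0.2595]
eef_rot: [-0.0, 0.023, 1.0, -0.0]
force: [-0.5, -0.2, 0.6]
gripper_width: 0.502
grip_force: 0.0
```

>>> {"method": "carry_out", "body": {"series": [[[0.5, 0, 0, 0.05, 0], [0.5, 0, 0, 0.1, 0], [0.5, 0, 0, 0.15, 0], [0.5, 0, 0, 0.15, 0], [0.5, 0, 0, 0.05, 0]]]}}

```text
clock: 9.7
position: [0.6019, 0.0504, 0.3646]
eef_rot: [0.003, 0.023, 1.0, 0.0]
force: [0.7, -0.8, 0.7]
gripper_width: 0.503
grip_force: 0.0
```

>>> {"method": "carry_out", "body": {"series": [[[0.5, -0.042, -0.0035, 0, -0.091], [0.5, -0.042, -0.0035, 0, -0.091], [0.5, -0.042, -0.0035, 0, -0.091], [0.5, -0.042, -0.0035, 0, -0.091], [0.5, -0.042, -0.0035, 0, -0.091]]]}}

```text
clock: 10.2
position: [0.5584, 0.0469, 0.3592]
eef_rot: [-0.0, 0.374, 0.927, -0.0]
force: [0.8, -0.5, 0.7]
gripper_width: 0.506
grip_force: 0.0
```

>>> {"method": "carry_out", "body": {"series": [[[0.5, -0.042, -0.0035, 0, -0.091], [0.5, -0.042, -0.0035, 0, -0.091], [0.5, -0.042, -0.0035, 0, -0.091], [0.5, -0.042, -0.0035, 0, -0.091], [0.5, -0.042, -0.0035, 0, -0.091]]]}}

```text
clock: 10.7
position: [0.5164, 0.0434, 0.3593]
eef_rot: [-0.0, 0.675, 0.738, -0.0]
force: [-0.5, -0.3, -0.6]
gripper_width: 0.504
grip_force: 0.0
```

```bash
python3 st.py
python3 - <<'E'
from h import *
a=save("top","t2.png")[140:270,225:335]; b=save("side","s2.png")[120:240,220:360]
a=cv2.resize(a,None,fx=3.6,fy=3.6,interpolation=cv2.INTER_CUBIC); b=cv2.resize(b,None,fx=2.8,fy=2.8,interpolation=cv2.INTER_CUBIC)
o=np.zeros((480,800,3),np.uint8); o[:a.shape[0],:a.shape[1]]=a; o[:b.shape[0],400:400+b.shape[1]]=b
cv2.imwrite('pics/c2.png',o)
E
```

```text
yaw_y 5.09 tq [ 0.019 -0.01  -0.005] F [-0.5 -0.3 -0.6] j6 -0.104 [0.5164 0.0434 0.3593] 0.5044511977284807 10.7
```

View pics/c2.png

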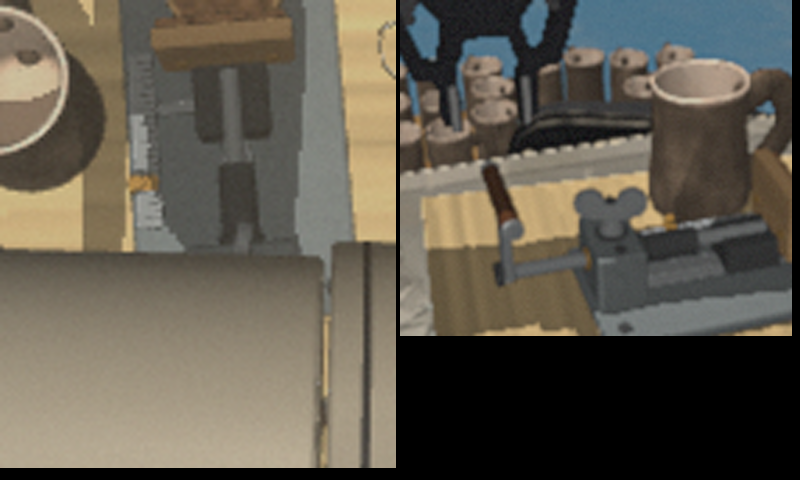

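The nut's blade now lies along the rod, with the jaw at home and the pointer and clip still visible from above. I'll go down on the bar.

>>> {"method": "carry_out", "body": {"series": [[[0.5, 0, 0, -0.12, 0], [0.5, 0, 0, -0.12, 0], [0.5, 0, 0, -0.08, 0], [0.5, 0, 0, -0.05, 0], [0.5, 0, 0, -0.035, 0]]]}}

```text
clock: 11.3
position: [0.5169, 0.0435, 0.2778]
eef_rot: [-0.0, 0.672, 0.741, -0.0]
force: [-0.3, -0.7, 0.3]
gripper_width: 0.502
grip_force: 0.0
```

>>> {"method": "carry_out", "body": {"series": [[[0.4, 0, 0, 0, 0], [0.32, 0, 0, 0, 0], [0.28, 0, 0, 0, 0], [0.26, 0, 0, 0, 0], [0.24, 0, 0, 0, 0]]]}}

```text
clock: 11.8
position: [0.5172, 0.0436, 0.2793]
eef_rot: [0.0, 0.673, 0.74, 0.0]
force: [-0.4, -0.9, 0.3]
gripper_width: 0.245
grip_force: 0.0
```

```bash
python3 st.py
```

```text
yaw_y 5.43 tq [-0.041  0.039  0.011] F [-0.4 -0.9  0.3] j6 -0.11 [0.5172 0.0436 0.2793] 0.2454474969051754 11.8
```

>>> {"method": "carry_out", "body": {"series": [[[0.2, 0, 0, 0, 0], [0.15, 0, 0, 0, 0], [0.0, 0, 0, 0, 0], [0.0, 0, 0, 0, 0], [0.0, 0, 0, 0, 0]]]}}

```text
clock: 12.3
position: [0.5173, 0.0436, 0.2792]
eef_rot: [0.001, 0.673, 0.74, 0.001]
force: [3.6, 1.8, 1.9]
gripper_width: 0.162
grip_force: 58.4
```

```bash
python3 st.py
```

```text
yaw_y 5.43 tq [ 0.126 -0.617  0.026] F [3.6 1.8 1.9] j6 -0.11 [0.5173 0.0436 0.2792] 0.16207801123328103 12.3
```

>>> {"method": "carry_out", "body": {"series": [[[0, -0.01, -0.0009, 0, 0], [0, -0.02, -0.0018, 0, 0], [0, -0.02, -0.0018, 0, 0], [0, -0.01, -0.0009, 0, 0], [0, 0, 0, 0, 0]]]}}

```text
clock: 12.8
position: [0.5054, 0.0425, 0.2792]
eef_rot: [0.001, 0.673, 0.74, 0.001]
force: [6.9, 1.0, 0.1]
gripper_width: 0.164
grip_force: 58.6
```

```bash
python3 st.py
python3 - <<'E'
from h import *
a=save("top","t3.png")[140:215,230:330]; b=save("side","s3.png")[120:240,220:360]
a=cv2.resize(a,None,fx=4,fy=4,interpolation=cv2.INTER_CUBIC); b=cv2.resize(b,None,fx=2.8,fy=2.8,interpolation=cv2.INTER_CUBIC)
o=np.zeros((480,800,3),np.uint8); o[:a.shape[0],:a.shape[1]]=a; o[:b.shape[0],400:400+b.shape[1]]=b
cv2.imwrite('pics/c3.png',o)
E
```

```text
yaw_y 5.42 tq [ 0.162 -1.07   0.027] F [6.9 1.  0.1] j6 -0.112 [0.5054 0.0425 0.2792] 0.16411789338037167 12.8
```

View pics/c3.png

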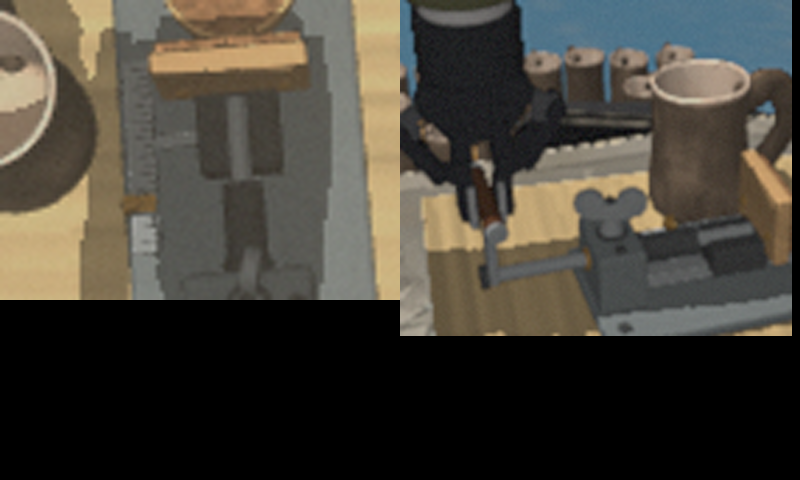

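The jaw follows the pull: the pointer is at crop (157–195,139) and the clip at (138,205), about 37 mm apart.

>>> {"method": "carry_out", "body": {"series": [[[0, -0.02, -0.0018, 0, 0], [0, -0.03, -0.0027, 0, 0], [0, -0.03, -0.0027, 0, 0], [0, -0.03, -0.0027, 0, 0], [0, -0.03, -0.0027, 0, 0]]]}}

```text
clock: 13.4
position: [0.4778, 0.04, 0.2792]
eef_rot: [0.001, 0.673, 0.74, 0.002]
force: [12.7, 2.8, -4.8]
gripper_width: 0.165
grip_force: 58.6
```

>>> {"method": "carry_out", "body": {"series": [[[0, -0.01, -0.0009, 0, 0], [0, 0, 0, 0, 0], [0, 0, 0, 0, 0], [0, 0, 0, 0, 0], [0, 0, 0, 0, 0]]]}}

```text
clock: 13.9
position: [0.4759, 0.0398, 0.2793]
eef_rot: [0.001, 0.673, 0.74, 0.001]
force: [10.6, 1.2, -2.7]
gripper_width: 0.167
grip_force: 58.7
```

```bash
python3 st.py
python3 - <<'E'
from h import *
a=save("top","t4.png")[165:205,250:300]; b=save("side","s4.png")[180:230,285:345]
a=cv2.resize(a,None,fx=10,fy=10,interpolation=cv2.INTER_CUBIC)[:, :400]; b=cv2.resize(b,None,fx=6.6,fy=6.6,interpolation=cv2.INTER_CUBIC)
o=np.zeros((400,800,3),np.uint8); o[:a.shape[0],:400]=a; o[:b.shape[0],400:400+b.shape[1]]=b
o=cv2.convertScaleAbs(o,alpha=1.5)
cv2.imwrite('pics/c4.png',o)
E
```

```text
yaw_y 5.42 tq [ 0.197 -1.641 -0.014] F [10.6  1.2 -2.7] j6 -0.119 [0.4759 0.0398 0.2793] 0.16736821715986824 13.9
```

View pics/c4.png

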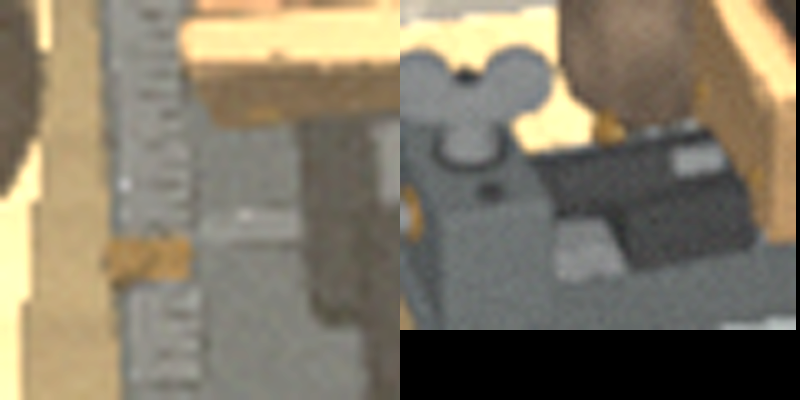

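The pointer is at crop row ~228 at its tip (real row ~187.8). The clip's tip is at row ~258 (real ~190.8), so about 6–7 mm remain. I'll refine that with intensity profiles.

Run:
```python
from h import *
im=cv2.imread('pics/t4.png').astype(float)
print("R-B clip"); 
for c in range(259,271): 
    p=np.clip(im[184:198,c,2]-im[184:198,c,0]-15,0,None); print(c,(p.sum()and (p*np.arange(184,198)).sum()/p.sum()).__round__(2),p.astype(int))
print("gray pointer")
g=im.mean(2)
for c in range(268,282): 
    p=g[183:194,c]; q=np.clip(p-np.median(p)-4,0,None); print(c,(q.sum()and (q*np.arange(183,194)).sum()/q.sum()).__round__(2),p.astype(int))
```

```text
R-B clip
259 190.47 [31 32 31 31 31 31 32 31 33 31 32 32 30 29]
260 190.63 [30 28 25 28 28 35 31 22 33 32 31 30 31 30]
261 191.69 [ 0  0  0  0  8 44 41 41 36 16 11  8 18 16]
262 190.54 [ 0  0  0  0  6 38 38 40 30 13  0  0  0  0]
263 190.24 [ 0  0  0  0  9 40 43 42 27  0  0  0  0  0]
264 190.4 [ 0  0  0  0  1 35 38 33 29  0  0  0  0  0]
265 190.42 [ 0  0  0  0  5 41 36 36 41  0  0  0  0  0]
266 190.35 [ 0  0  0  0  8 39 44 42 36  0  0  0  0  0]
267 190.31 [ 0  0  0  0 14 43 41 42 43  0  0  0  0  0]
268 190.23 [ 0  0  0  0  7 45 41 34 31  0  0  0  0  0]
269 190.0 [0 0 0 0 0 0 7 0 0 0 0 0 0 0]
270 0.0 [0 0 0 0 0 0 0 0 0 0 0 0 0 0]
gray pointer
268 185.42 [90 97 80 95 85 94 89 82 86 88 85]
269 189.72 [79 73 78 78 78 90 85 78 80 78 87]
270 187.45 [87 85 86 88 99 98 88 87 88 85 85]
271 187.44 [84 85 83 93 96 99 91 85 88 85 85]
272 187.6 [ 84  85  84  90  94 100  90  84  84  83  87]
273 187.13 [ 88  86  88  97  98 100  83  87  82  85  84]
274 186.5 [ 84  84  88 114  95  96  81  86  87  86  85]
275 186.77 [ 85  85  86 102  96  96  78  85  85  89  84]
276 186.93 [81 84 82 98 97 97 78 86 85 84 88]
277 186.96 [84 85 76 98 96 97 79 85 85 88 88]
278 187.09 [84 86 78 95 97 97 73 81 84 85 88]
279 186.95 [85 80 81 94 97 93 73 83 84 84 83]
280 189.9 [62 65 66 68 74 74 67 64 71 76 73]
281 0.0 [64 65 63 60 63 61 62 60 59 61 65]
```

Run:
```python
from h import *
X=np.array([np.cos(.0896),np.sin(.0896)])
s=cv2.imread('pics/s0.png' if 0 else 'pics/side0.png').astype(int); m=s[190:208,310:324,2]-s[190:208,310:324,0]
print(m)
for z in (.027,.032,.037,.042):
    print(z,[proj("side",onz("top",u,v,z)).round(1) for u,v in((261,188.4),(261,192.6),(268.5,188.2),(268.5,192.4))], "go",(onz("top",269.5,187.5,.032)-onz("top",268.3,190.3,z))[:2]@X)
```

```text
[[21 23 25 21 22 23 24 25 24 24 24 22 21 22]
 [20 20 22 24 22 23 19 20 21 23 21 18 20 21]
 [35 20 22 22 22 19 23 21 22 20 23 23 20 18]
 [43 19 19 23 20 19 20 22 21 21 20 20 19 17]
 [56 26 18 20 18 18 18 22 20 21 21 19 17 17]
 [73 56 32 19 17 17 21 18 20 18 21 19 22 22]
 [80 76 61 41 32 51 58 48 23 19 18 21 19 19]
 [79 79 76 63 61 88 92 78 32 19 18 21 22 20]
 [78 78 78 70 70 86 86 69 29 15 15 19 18 14]
 [77 78 81 75 76 77 66 56 40 12  9  6  2 -2]
 [78 79 80 74 70 84 79 79 63 12 -2  2  0 -3]
 [51 41 34 27 28 67 68 68 52  4 -3 -1  1 -2]
 [18  4 -2 -3  5 26 24 21  9 -1 -2  1  2  0]
 [-1 -4 -3 -1 -2 -1  1  2  2 -2  0  1  0  0]
 [ 0  1 -1  0  0  1 -1 -1 -2  0  0  1  1  1]
 [ 0 -1 -1  0 -1 -1  0 -2  0  1 -2  1 -1 -2]
 [ 2 -1  0  1  1  1 -1  1 -2 -2  0  0  2  1]
 [ 4 -1  2 -3 -3  3  0  0 -2  1 -3  0  1  0]]
0.027 [array([317.3, 200.5]), array([313.4, 201. ]), array([319.1, 204.3]), array([315.1, 204.8])] go 0.005344550666583437
0.032 [array([317., 199.]), array([313.2, 199.5]), array([318.8, 202.7]), array([314.9, 203.3])] go 0.006195041060217568
0.037 [array([316.7, 197.4]), array([312.9, 198. ]), array([318.5, 201.2]), array([314.6, 201.7])] go 0.0070455314538518075
0.042 [array([316.5, 195.9]), array([312.6, 196.4]), array([318.2, 199.6]), array([314.4, 200.1])] go 0.007896021847486046
```

>>> {"method": "carry_out", "body": {"series": [[[0, -0.012, -0.0011, 0, 0], [0, -0.012, -0.0011, 0, 0], [0, -0.004, -0.0003, 0, 0], [0, 0, 0, 0, 0], [0, 0, 0, 0, 0]]]}}

```text
clock: 14.5
position: [0.4704, 0.0393, 0.2792]
eef_rot: [0.001, 0.673, 0.74, 0.001]
force: [11.1, 1.5, -3.2]
gripper_width: 0.164
grip_force: 58.7
```

>>> {"method": "carry_out", "body": {"series": [[[0, 0, 0, 0, 0], [0, 0, 0, 0, 0], [0, 0, 0, 0, 0], [0, 0, 0, 0, 0], [0, 0, 0, 0, 0]]]}}

```text
clock: 15.0
position: [0.4704, 0.0393, 0.2793]
eef_rot: [0.001, 0.673, 0.74, 0.001]
force: [11.4, 1.2, -2.6]
gripper_width: 0.167
grip_force: 58.7
```

```bash
python3 st.py
python3 - <<'E'
from h import *
ims=[read_camera("top")[:,:,::-1].astype(float) for _ in range(4)]
cv2.imwrite('pics/t5.png',ims[0]); X=np.array([np.cos(.0896),np.sin(.0896)])
def ptr(im,r0,r1):
    g=im.mean(2); r=np.arange(r0,r1); cs=np.arange(271,279); v=[]
    for c in cs:
        p=g[r0:r1,c]; q=np.clip(p-np.median(p)-5,0,None); v.append((q*r).sum()/q.sum())
    k=np.polyfit(cs,v,1); return np.round([np.median(v),*np.polyfit(cs,v,1)[:1],np.std(v-np.polyval(k,cs))],2)
def clip(im):
    p=np.clip(im[184:198,262:269,2]-im[184:198,262:269,0]-15,0,None); r=np.arange(184,198)[:,None]
    return ((p*r).sum()/p.sum()).round(2)
t4=cv2.imread('pics/t4.png').astype(float); t0=cv2.imread('pics/top0.png').astype(float); av=np.mean(ims,0)
a,b,c=ptr(t0,164,176),ptr(t4,182,194),ptr(av,184,198)
print(a,b,c,"clip",clip(t0),clip(t4),clip(av))
f=lambda v:onz("top",275,v,.032)[:2]@X
print("travel",f(a[0])-f(b[0]),f(b[0])-f(c[0]))
g=lambda z:onz("top",265,clip(av),z)[:2]@X
print("left to go",[(f(c[0])-g(z)).round(4) for z in(.032,.035,.038,.041)])
o=cv2.resize(av[165:205,250:300].clip(0,255).astype(np.uint8),None,fx=10,fy=10,interpolation=cv2.INTER_CUBIC); cv2.imwrite('pics/c5.png',cv2.convertScaleAbs(o,alpha=1.5))
E
```

```text
yaw_y 5.42 tq [ 0.169 -1.795 -0.031] F [11.4  1.2 -2.6] j6 -0.12 [0.4704 0.0393 0.2793] 0.16746388582205418 15.0
[169.13  -0.19   0.19] [ 1.8703e+02 -7.0000e-02  3.1000e-01] [ 1.9004e+02 -1.5000e-01  2.8000e-01] clip 190.33 190.35 190.35
travel 0.04134446702013206 0.006899960978905217
left to go [np.float64(-0.0011), np.float64(-0.0006), np.float64(-0.0001), np.float64(0.0004)][ WARN:0@1.248] global loadsave.cpp:1063 imwrite_ Unsupported depth image for selected encoder is fallbacked to CV_8U.
```

View pics/c5.png

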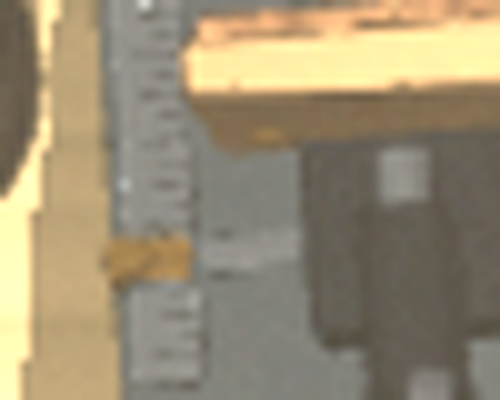

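The pointer now looks level with the clip to within about 1 mm: tip row ~255 against ~258 in the crop. I'll pull 0.5 mm more and hold.

>>> {"method": "carry_out", "body": {"series": [[[0, -0.0025, -0.0002, 0, 0], [0, 0, 0, 0, 0], [0, 0, 0, 0, 0], [0, 0, 0, 0, 0], [0, 0, 0, 0, 0]]]}}

```text
clock: 15.7
position: [0.47, 0.0393, 0.2793]
eef_rot: [0.002, 0.673, 0.74, 0.002]
force: [12.3, 2.0, -3.7]
gripper_width: 0.162
grip_force: 58.7
```

```bash
python3 st.py
python3 - <<'E'
from h import *
av=np.mean([read_camera("top")[:,:,::-1].astype(float) for _ in range(6)],0)
X=np.array([np.cos(.0896),np.sin(.0896)]); g=av.mean(2); r=np.arange(184,197)
for c in range(270,279):
    p=g[184:197,c]; b=np.median(np.r_[p[:2],p[-4:]]); q=np.clip(p-b-3,0,None); v=(q*r).sum()/q.sum(); print(c,v.round(2),(onz("top",c,v,.032)[:2]@X).round(4),p.astype(int))
for z in(.032,.038): print("clip",z,(onz("top",265.5,190.35,z)[:2]@X).round(4))
a=cv2.imread('pics/top0.png').astype(float)
d=np.abs(a-av).mean(2)[100:190,200:255]; print("mug diff",d.mean().round(2))
s=read_camera("side")[:,:,::-1]; o=cv2.resize(s[100:300,200:420],None,fx=3,fy=3); cv2.imwrite('pics/s6.png',o)
E
```

```text
yaw_y 5.42 tq [ 0.173 -1.861 -0.04 ] F [12.3  2.  -3.7] j6 -0.12 [0.47   0.0393 0.2793] 0.16229993434517256 15.7
270 190.05 0.6713 [85 85 85 84 85 94 98 95 83 86 85 79 81]
271 189.94 0.6714 [85 86 85 84 85 98 98 96 80 85 85 86 85]
272 189.95 0.6711 [ 84  85  85  83  75 100  98  98  74  85  86  84  84]
273 190.0 0.6708 [84 83 86 85 81 96 97 96 72 84 85 85 86]
274 190.07 0.6705 [85 85 85 85 74 96 98 98 77 85 84 85 85]
275 190.04 0.6704 [83 84 85 85 83 95 98 97 80 85 86 85 84]
276 190.18 0.6699 [ 84  84  85  85  87  95  98 100  81  85  84  85  86]
277 189.89 0.6704 [85 85 84 84 90 96 99 97 85 85 86 83 85]
278 189.3 0.6715 [84 85 85 86 95 96 99 90 85 86 85 84 86]
clip 0.032 0.6714
clip 0.038 0.6704
mug diff 3.55
```

View pics/s6.png

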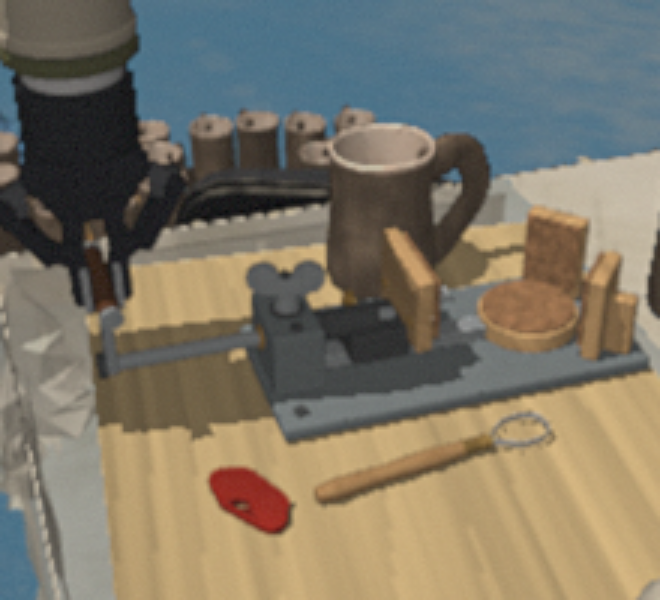

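The side view shows the jaw drawn back, the handle held, the nut slack, and the mug, rib and loop tool untouched. Pointer and clip agree to under 1 mm, so I'm handing in.

```bash
python3 -c "from plant import hand_in; print(hand_in())"
```

```text
the job is handed in; nothing more can be done
None
```

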